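# Slide the tile trivet out over the block's edge

## Robot

A 6-joint arm with a two-finger parallel gripper is mounted at the origin on the work surface. World frame = base frame: x ahead of the robot, y to its left, z up, the work surface at z = 0. Lengths are in m, angles in rad, forces in N, time in s.
With the tool pointing down it reaches from about 0.35 to 0.775 m from the base axis. Payload 7.3 kg.
Tool frame: the origin (TCP) lies at the very end of the fingers, on their centre line; the grasp point (between the pads) lies 19 mm behind it (robot.pinch_z is the distance from the TCP to the grasp point, in m); z points along the fingers, y is the line along which they close (so a half turn about z gives the same grasp; the last joint's range is limited). The gripper opens to 92 mm and grips with 3 to 60 N. Pads are 19 mm wide; open, the fingers measure 130 mm over their backs; the gripper's body (75 mm by 190 mm) begins 47 mm behind the grasp point.
Start: joints at [-1.341, 0.342, 1.524, -0, 1.275, -0.146], TCP at [0.193, -0.488, 0.227] pointing down, gripper open.
Joint ranges: [-2.53, 2.53], [-0.77, 2.02], [0.04, 2.7], [-1, 4.14], [0.28, 2.66], [-3.11, 3.11]. Speed limits (rad/s): [2.57, 2.57, 3.14, 3.14, 3.14, 3.14].

## Interface

Orientations are given as [roll, pitch, yaw] about the fixed x, y, z axes, in that order (R = Rz(yaw) Ry(pitch) Rx(roll)).
In Python, from cell import robot gives the robot as it stands.
- The arm moves only by the tool move_arm, never from a script. Its argument "motion" is a list of rows, each a list of 6 numbers: the shift along the tool's x, y, z in units of 0.1 m (1.0 is 0.1 m), then the turn, a rotation vector about the tool's x, y, z in units of pi rad (1.0 is pi rad). In form: [[dx, dy, dz, rx, ry, rz], ...]. A call has 1 to 12 rows; each row is the pose to reach, as a shift and turn from the pose commanded when the call began, along the tool's axes at that moment, turning the shorter way round; what a row does not reach only later rows make up. A row lasts 1/8 s, in which the tool goes at most 62.5 mm and 10.7 degrees, less where a joint would pass 70% of its speed; a pose out of reach is approached as far as the arm can. A call with a number of a shift or a turn outside -1 to 1 is refused whole. A call with a gripper value outside its range is refused whole. "fingers" is the opening, from -1 (shut) to 1 (fully open), set as the call begins (left out, the last holds). The fingers move at their own pace and stop on an object; "newtons" is the grip in N (left out, the last holds). Time passes only in rows, so rows that repeat a pose let the fingers close. It gives the time, the measured TCP pose, the force, the opening and the grip force at its end, in the units of the state.
- robot.observe(): the state, without advancing time (a new reading comes with each control period).
- robot.read_camera(name): name is "side" or "top" or "wrist"; returns a dict with "image" (480x640x3 uint8, red, green, blue), "range_z" (480x640 float32, m along the optical axis (not along the pixel's ray), 0 where there is no reading), "vfov" (degrees; the focal length in pixels is half the picture's height over the tangent of half this angle, whatever the lens; pixels are square), "cx", "cy" (the principal point, pixels), "extrinsics" (4x4, takes a point from camera to world coordinates); the wrist camera has in their place "hand_eye" (4x4, takes a point from camera to tool coordinates, whose origin is the TCP and whose axes are the flange's). Camera axes: x right, y up, looking along -z (the intrinsics and any distortion apply to the point x, -y, -z); pixel columns grow to the right and rows downward; lengths in m; the calibration is good to about 2 mm. A picture is of the moment at which its call begins: read the wrist's pose just before it.
- robot.hand_in(): hands the job in; it is judged then, once.
The state is a dict: "time": time; "qpos": joint angles; "qvel": joint speeds; "joint_efforts": joint torques, N m; "tool_pos": TCP position; "tool_rot": TCP orientation; "contact_force": force on the tool from outside, world axes, zero at the start; "torque": the same for the moment, N m; "opening": finger opening in m; "grip_force": force on a finger pad.
Only numpy, scipy, OpenCV 4.12 (cv2) and the standard library are available. Lean on these libraries where they do the work, as an engineer would, in place of code of your own. Each camera call takes 0.05 s, during which the arm holds its last target. There are 200 camera calls.

## Task

The blue-and-white tile trivet lies flat on the butcher's block. With your fingertips push it across the wood towards the block's dark edge until just its blue third sticks out past that edge, with the line between blue and white over the edge and square to it, so that a cook can later get hold of it from below. Only slide it: never lift, tip or drop it, leave everything else standing where it is, and take your hand away at the end.

Things in the scene. Friction and masses are not known exactly. Their poses are not given: they have to be found in the camera images.
- block: heavy fixed butcher's block on the marble, 300 x 400 x 40 mm (x, y, z), pale maple with a 30 mm dark walnut strip along its whole +x side. Origin at the centre of its underside, z up; its top is 40 mm above the marble. Its +x axis points level towards the dark edge, whose outer face is at x = +150 mm; its y runs along that edge (the block ends at y = +-200 mm). It lies turned by up to 0.65 rad from the robot's x
- block_edge (a point): middle of the top of the block's dark outer edge (block frame x = 150, y = 0, z = 40 mm)
- tile: square ceramic tile trivet, 120 x 120 x 10 mm, about 0.3 kg, loose, lying flat on the block, free to slide. Origin at the centre of its underside; +x points to its blue side, z up. The blue part is the leading 40 mm (x = +20 to +60 mm), the rest is white with small blue paintings. It starts roughly facing the dark edge (within 0.35 rad) and wholly on the block. It tips off if its centre passes the edge. The wood beside and behind it is clear for at least 25 mm
- tile_line (a point): middle of the line between the blue and the white part, on the tile's top face (tile frame x = 20, y = 0, z = 10 mm); it belongs over the block's dark outer edge
- pepper_mill: dark wooden pepper mill standing on the block, 52 mm across, 134 mm tall; to be left alone. Origin at the centre of its underside
- salt_jar: small glass salt jar with a steel cap standing on the block, 48 mm across, 75 mm tall; to be left alone. Origin at the centre of its underside
- mug: blue mug, 80 mm across, 95 mm tall, on the marble; to be left alone. Origin at the centre of its underside
- oil_bottle: green oil bottle, 64 mm across, 190 mm tall, on the marble; to be left alone. Origin at the centre of its underside
- bowl: white bowl, 130 mm across, 55 mm tall, on the marble; to be left alone. Origin at the centre of its underside
- jam_jar: amber jam jar with brass cap, 66 mm across, 90 mm tall, on the marble; to be left alone. Origin at the centre of its underside
Not all that is in view belongs to the job. Of the things like the tile, leave any that is red; of the rest the larger one is meant.

How it is judged:
By the outcome, as a careful person would: the job done as asked, in the order asked, and still so for the second after the job is handed in, with the robot touching nothing.
It also fails if it takes over 48 s, if anything falls off the work surface, if the arm or the gripper's body presses on something with over 40 N, if the wrist force passes 120 N, or if a joint passes its speed limit or range.

## Working session

There is one attempt and no reset: what is moved stays moved. The work goes in short steps, Python scripts to look and compute and a tool call to move; the robot and the scene stay as the last step left them, time stands still between calls to the robot, and variables do not carry over. Pictures are saved under pics/ and viewed, at most 10 in all, crops included, and the job is handed in when it is done.

Besides the shell and the picture viewer there is one more tool, called by a JSON object that holds its "api" and its "payload". move_arm: Moves the arm, as the interface text tells. Shifts and turns lie within -1 to 1; 1 stands for 0.1 m of shift or pi rad of turn. Its arguments: {"type":"object","properties":{"motion":{"type":"array"},"fingers":{"type":"number"},"newtons":{"type":"number"}},"required":["motion"]}

```bash
mkdir -p pics; ls; cat > h.py <<'E'
import numpy as np, cv2
from cell import robot
def cam(n):
    c=robot.read_camera(n); return c
def f(c): return 240/np.tan(np.radians(c['vfov'])/2)
def pts(c,E=None):
    E=c['extrinsics'] if E is None else E
    v,u=np.mgrid[:480,:640]; z=c['range_z']; F=f(c)
    P=np.stack([(u-c['cx'])/F*z,-(v-c['cy'])/F*z,-z,np.ones_like(z)],-1)
    return (P@E.T)[...,:3]
E
python3 - <<'E'
from h import *
for n in('top','side'):
    c=cam(n); cv2.imwrite(f'pics/{n}0.png',c['image'][...,::-1]); np.savez(f'{n}0.npz',**c)
    print(n,{k:v for k,v in c.items() if k not in('image','range_z')})
print(robot.observe())
E
```

```text
pics
top {'vfov': 50.96627639745503, 'cx': 325.0585523872982, 'cy': 238.33080967504435, 'extrinsics': array([[ 0.02521458,  0.98675768, -0.16022953,  0.36232057],
       [-0.99945578,  0.02829305,  0.01696021,  0.01928742],
       [ 0.021269  ,  0.15971469,  0.98693407,  0.99583383],
       [ 0.        ,  0.        ,  0.        ,  1.        ]])}
side {'vfov': 50.082280307170016, 'cx': 322.46676607725396, 'cy': 236.8719526413986, 'extrinsics': array([[-0.99852774,  0.02581385, -0.04770733,  0.45090748],
       [-0.05401528, -0.55376356,  0.83092013,  0.82029755],
       [-0.00496934,  0.83227373,  0.55434262,  0.60271327],
       [ 0.        ,  0.        ,  0.        ,  1.        ]])}
{'time': 0.1, 'qpos': array([-1.34097830e+00,  3.42658249e-01,  1.52490960e+00,  1.41936900e-06,
        1.27541067e+00, -1.46031957e-01]), 'qvel': array([ 0.00163552, -0.00119198, -0.00202065,  0.00142625, -0.00209908,
       -0.0006907 ]), 'joint_efforts': array([ 1.87231242e-03, -4.32004416e+01, -2.44693691e+01,  7.19974469e-02,
        5.25837368e-02, -5.62705270e-05]), 'tool_pos': array([ 0.19263059, -0.48799526,  0.22611591]), 'tool_rot': array([-3.14022173e+00, -2.03005244e-04,  3.75849428e-01]), 'contact_force': array([0.23522436, 0.27314588, 0.02880418]), 'torque': array([ 5.43280656e-03,  8.94984001e-05, -1.58439322e-03]), 'grip_force': 0.0, 'opening': 0.09150037371986433}
```

View pics/top0.png

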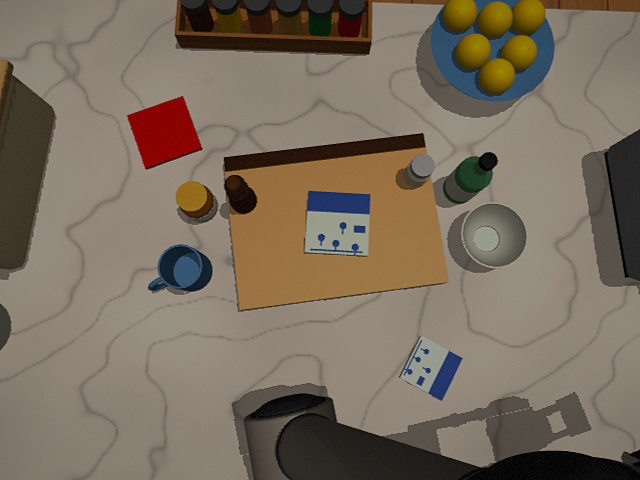

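View pics/side0.png

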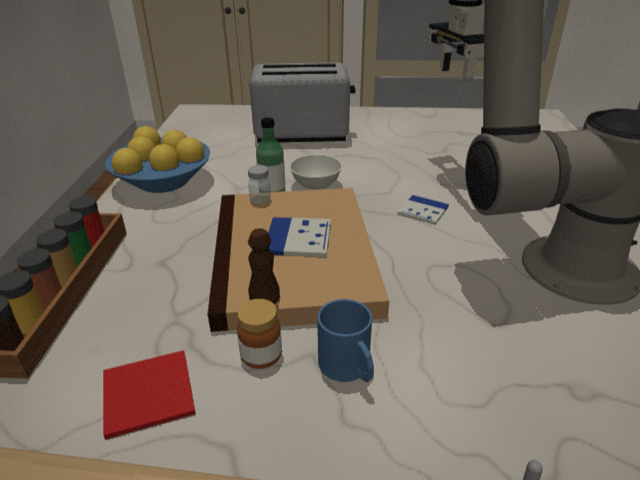

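The top view shows the tile at about (337,224), with its blue side towards the dark strip (corners 224,157 and 423,134). The mill is at (240,193) and the salt jar at (418,170). The small tile and the red one are decoys. Next I'll measure.

```bash
cat >> h.py <<'E'
def measure(c,verbose=True):
    """block and tile pose from top camera; corners traced by colour, projected to known heights"""
    P=pts(c); hsv=cv2.cvtColor(c['image'],cv2.COLOR_RGB2HSV).astype(int); H,S,V=hsv[...,0],hsv[...,1],hsv[...,2]
    v,u=np.mgrid[:480,:640]
    maple=(H>8)&(H<20)&(S>80)&(V>110)
    walnut=(V<75)&(S>60)&(H<20)&(P[...,2]<.05)&(P[...,2]>.03)
    return P,H,S,V,maple,walnut
def onplane(c,uv,z):
    F=f(c);E=c['extrinsics'];uv=np.atleast_2d(uv).astype(float)
    d=np.c_[(uv[:,0]-c['cx'])/F,-(uv[:,1]-c['cy'])/F,-np.ones(len(uv))]@E[:3,:3].T
    o=E[:3,3]; return (o+d*((z-o[2])/d[:,2])[:,None])
E
python3 - <<'E'
from h import *
for n in('top','side'):
    c=dict(np.load(n+'0.npz'));P=pts(c)
    m=(abs(P[...,2]-.04)<.012)&(P[...,0]>.3)&(P[...,0]<.68)&(abs(P[...,1])<.3)
    k=cv2.connectedComponents(m.astype(np.uint8))[1]; l=np.bincount(k[k>0]).argmax(); m=k==l
    r=cv2.minAreaRect(P[m][:,:2].astype(np.float32)); print(n,'block',r,np.median(P[m][:,2]),cv2.boxPoints(r).round(4).tolist())
    H,S,V=cv2.split(cv2.cvtColor(c['image'],cv2.COLOR_RGB2HSV).astype(np.uint8))
    bx=cv2.boxPoints(r)
    ctr=np.array(r[0])
    near=(np.hypot(P[...,0]-ctr[0],P[...,1]-ctr[1])<.14)&(abs(P[...,2]-.05)<.015)
    wood=(H<25)&(S>70)
    t=near&~wood
    for nm,mm in(('tile',t),('blue',t&(H>100)&(H<130)&(S>120))):
        mm=cv2.morphologyEx(mm.astype(np.uint8),cv2.MORPH_OPEN,np.ones((5,5)))
        k=cv2.connectedComponents(mm)[1]
        mm=k==np.bincount(k[k>0]).argmax()
        v,u=np.nonzero(mm); q=onplane(c,np.c_[u,v],.05)[:,:2].astype(np.float32)
        r=cv2.minAreaRect(q); print(nm,r,np.median(P[mm][:,2]),cv2.boxPoints(r).round(4).tolist(),mm.sum())
    tall=(P[...,2]>.06)&(P[...,0]>.35)&(P[...,0]<.75)&(abs(P[...,1])<.35)
    k,lab,st,_=cv2.connectedComponentsWithStats(tall.astype(np.uint8))
    for i in range(1,k):
        if st[i,4]>60: p=P[lab==i]; print('tall',np.median(p[:,:2],0).round(3),p.max(0).round(3),st[i,4])
E
```

```text
top block ((0.5571024417877197, -0.014859586954116821), (0.3004733920097351, 0.40126192569732666), 9.0662841796875) 0.041232982711051025 [[0.37709999084472656, 0.15960000455379486], [0.44040000438690186, -0.23669999837875366], [0.7371000051498413, -0.18930000066757202], [0.673799991607666, 0.2069000005722046]]
tile ((0.5468403100967407, -0.019590463489294052), (0.1208968311548233, 0.1210855171084404), 88.39522552490234) 0.05103522101611446 [[0.4846000075340271, -0.07829999923706055], [0.6057000160217285, -0.08169999718666077], [0.6090999841690063, 0.03909999877214432], [0.4880000054836273, 0.042500000447034836]] 3888
blue ((0.5876872539520264, -0.020799897611141205), (0.11803372204303741, 0.03830782696604729), 88.66183471679688) 0.050947033469403324 [[0.5672000050544739, -0.07940000295639038], [0.6054999828338623, -0.08020000159740448], [0.6082000136375427, 0.03779999911785126], [0.5698999762535095, 0.038600001484155655]] 1169
tall [ 0.623 -0.255] [0.665 0.019 0.996] 1478
tall [ 0.639 -0.167] [0.667 0.019 0.996] 695
tall [0.577 0.156] [0.607 0.187 0.996] 839
tall [0.577 0.247] [0.61 
[... 437 characters left out ...]
5394477844, 0.12103927880525589), 88.40604400634766) 0.049505469606206665 [[0.48500001430511475, -0.07689999788999557], [0.6060000061988831, -0.08020000159740448], [0.6097000241279602, 0.05380000174045563], [0.4887000024318695, 0.05719999969005585]] 2190
blue ((0.5875328779220581, -0.01233217865228653), (0.12459311634302139, 0.0365019366145134), 88.8274917602539) 0.04951806854392482 [[0.5680000185966492, -0.07419999688863754], [0.6044999957084656, -0.07500000298023224], [0.6071000099182129, 0.04960000142455101], [0.5705999732017517, 0.0502999983727932]] 542
tall [ 0.634 -0.237] [ 0.669 -0.142  0.191] 1742
tall [0.582 0.185] [0.613 0.285 0.174] 3061
tall [0.449 0.283] [0.492 0.329 0.097] 2157
```

Both cameras agree. The block is at (0.557, -0.0145), yaw 0.158, and the tile is at (0.547, -0.0195), yaw -0.028. Both sizes check at 300x400 and 120x120, with tops at 40 and 50 mm. The tile needs to go about 141 mm along block x and turn +0.186 rad. I'll push with both open fingers, square to the block.

{"api": "move_arm", "payload": {"motion": [[0.41, -0.33, 0, 0, 0, 0], [0.82, -0.65, 0, 0, 0, 0], [0.82, -0.65, 0, 0, 0, 0]], "fingers": 1}}

```text
time: 0.48
tool_pos: [0.2463, -0.395, 0.2267]
tool_rot: [-3.14, -0.0, 0.379]
contact_force: [-0.1, -0.3, -0.1]
opening: 0.0917
grip_force: 0.0
```

{"api": "move_arm", "payload": {"motion": [[0.41, -0.33, 0, 0, 0, 0], [0.82, -0.65, 0, 0, 0, 0], [0.82, -0.65, 0, 0, 0, 0]]}}

```text
time: 0.85
tool_pos: [0.2984, -0.3054, 0.2267]
tool_rot: [-3.141, -0.0, 0.379]
contact_force: [-0.7, -0.3, 0.7]
opening: 0.0917
grip_force: 0.0
```

{"api": "move_arm", "payload": {"motion": [[0.41, -0.33, 0, 0, 0, 0], [0.82, -0.65, 0, 0, 0, 0], [0.82, -0.65, 0, 0, 0, 0]]}}

```text
time: 1.23
tool_pos: [0.3509, -0.2156, 0.2267]
tool_rot: [3.141, -0.0, 0.379]
contact_force: [0.1, -0.5, 0.1]
opening: 0.0917
grip_force: 0.0
```

{"api": "move_arm", "payload": {"motion": [[0.41, -0.33, 0, 0, 0, 0], [0.82, -0.65, 0, 0, 0, 0], [0.82, -0.65, 0, 0, 0, 0]]}}

```text
time: 1.6
tool_pos: [0.4035, -0.1257, 0.2266]
tool_rot: [3.141, -0.0, 0.379]
contact_force: [0.2, -0.4, 0.5]
opening: 0.0919
grip_force: 0.0
```

{"api": "move_arm", "payload": {"motion": [[0.41, -0.33, 0, 0, 0, 0.035], [0.82, -0.65, 0, 0, 0, 0.069], [0.82, -0.65, 0, 0, 0, 0.069], [0.82, -0.65, 0, 0, 0, 0.069]]}}

```text
time: 2.1
tool_pos: [0.4546, -0.0375, 0.2264]
tool_rot: [3.141, 0.001, 0.159]
contact_force: [-0.5, 0.1, -0.0]
opening: 0.0919
grip_force: 0.0
```

{"api": "move_arm", "payload": {"motion": [[0, -0.03, 0.5, 0, 0, 0], [0, -0.03, 0.95, 0, 0, 0], [0, -0.03, 0.95, 0, 0, 0]]}}

```text
time: 2.48
tool_pos: [0.4519, -0.034, 0.1296]
tool_rot: [-3.139, 0.007, 0.157]
contact_force: [-0.3, 0.2, -0.8]
opening: 0.0918
grip_force: 0.0
```

{"api": "move_arm", "payload": {"motion": [[0, 0, 0.4, 0, 0, 0], [0, 0, 0.7, 0, 0, 0], [0, 0, 0.82, 0, 0, 0], [0, 0, 0.86, 0, 0, 0], [0, 0, 0.86, 0, 0, 0]]}}

```text
time: 3.1
tool_pos: [0.4551, -0.0331, 0.0467]
tool_rot: [3.141, -0.002, 0.159]
contact_force: [0.4, -0.8, -0.0]
opening: 0.0917
grip_force: 0.0
```

```bash
python3 - <<'E'
from h import *
o=robot.observe();print(o['tool_pos'],o['tool_rot'],o['contact_force'])
c=cam('side'); cv2.imwrite('pics/side1.png',cv2.resize(c['image'][120:330,180:440,::-1],None,fx=2.8,fy=2.8))
E
```

```text
[ 0.45514768 -0.03309273  0.04673659] [ 3.14073776e+00 -1.67463266e-03  1.58806881e-01] [ 0.43088381 -0.83318137 -0.04109936]
```

View pics/side1.png

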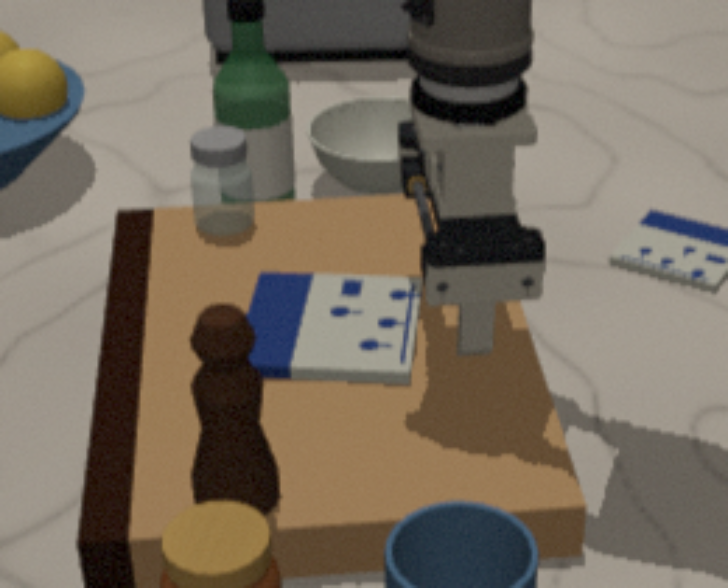

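The fingers stand behind the tile, clear of it: the near finger is at (477,335) and the tile's rear edge at about (412,330). I'll lower a little and push.

{"api": "move_arm", "payload": {"motion": [[0, 0, 0.025, 0, 0, 0], [0, 0, 0.025, 0, 0, 0], [0.05, 0, 0.025, 0, 0, 0], [0.1, 0, 0.025, 0, 0, 0], [0.15, 0, 0.025, 0, 0, 0], [0.2, 0, 0.025, 0, 0, 0], [0.25, 0, 0.025, 0, 0, 0], [0.3, 0, 0.025, 0, 0, 0], [0.35, 0, 0.025, 0, 0, 0], [0.4, 0, 0.025, 0, 0, 0], [0.45, 0, 0.025, 0, 0, 0], [0.5, 0, 0.025, 0, 0, 0]]}}

```text
time: 4.65
tool_pos: [0.5037, -0.0245, 0.0431]
tool_rot: [-3.141, 0.001, 0.159]
contact_force: [-3.5, -0.7, 2.8]
opening: 0.092
grip_force: 1.5
```

```bash
python3 - <<'E'
from h import *
o=robot.observe();print(o['tool_pos'],o['tool_rot'],o['contact_force'])
c=cam('side'); cv2.imwrite('pics/side2.png',cv2.resize(c['image'][120:330,180:440,::-1],None,fx=2.8,fy=2.8))
E
```

```text
[ 0.503701   -0.02452219  0.04313524] [-3.14135020e+00  7.45518216e-04  1.59196756e-01] [-3.47083082 -0.7414052   2.84195924]
```

View pics/side2.png

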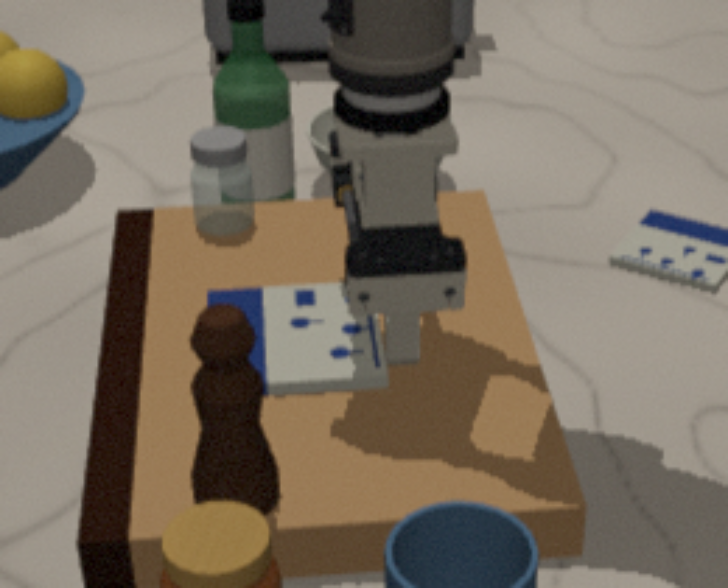

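The tile is sliding and has squared up with the fingers. Its rear edge now meets the near finger at (400,350). I'll keep pushing, then measure before the last stretch.

{"api": "move_arm", "payload": {"motion": [[0.05, 0, -0.005, 0, 0, 0], [0.1, 0, -0.005, 0, 0, 0], [0.15, 0, -0.005, 0, 0, 0], [0.2, 0, -0.005, 0, 0, 0], [0.25, 0, -0.005, 0, 0, 0], [0.3, 0, -0.005, 0, 0, 0], [0.35, 0, -0.005, 0, 0, 0], [0.4, 0, -0.005, 0, 0, 0], [0.45, 0, -0.005, 0, 0, 0], [0.5, 0, -0.005, 0, 0, 0], [0.55, 0, -0.005, 0, 0, 0], [0.55, 0, -0.005, 0, 0, 0]]}}

```text
time: 6.2
tool_pos: [0.5587, -0.016, 0.0438]
tool_rot: [3.141, -0.001, 0.159]
contact_force: [-0.0, 0.3, -1.3]
opening: 0.0921
grip_force: 0.0
```

{"api": "move_arm", "payload": {"motion": [[0.05, 0, 0, 0, 0, 0], [0.1, 0, 0, 0, 0, 0], [0.15, 0, 0, 0, 0, 0], [0.2, 0, 0, 0, 0, 0], [0.25, 0, 0, 0, 0, 0], [0.3, 0, 0, 0, 0, 0], [0.35, 0, 0, 0, 0, 0], [0.38, 0, 0, 0, 0, 0], [0.4, 0, 0, 0, 0, 0], [0.4, 0, 0, 0, 0, 0]]}}

```text
time: 7.45
tool_pos: [0.5978, -0.0096, 0.0437]
tool_rot: [3.141, -0.001, 0.159]
contact_force: [-1.3, 0.2, 1.2]
opening: 0.0918
grip_force: 0.8
```

```bash
python3 - <<'E'
from h import *
o=robot.observe();print(o['tool_pos'],o['tool_rot'],o['contact_force'])
b=np.array(o['tool_pos'][:2])-[.557,-.0145]; print('tcp block x', b@[np.cos(.158),np.sin(.158)])
s=cam('side'); t=cam('top'); np.savez('s3.npz',**s); np.savez('t3.npz',**t)
I=np.hstack([cv2.resize(x['image'][a:a+160,b:b+200,::-1],(400,320),interpolation=cv2.INTER_CUBIC) for x,a,b in((s,170,200),(t,110,230))])
cv2.imwrite('pics/both3.png',I)
E
```

```text
[ 0.59779797 -0.00963103  0.04369665] [ 3.14143965e+00 -5.50080007e-04  1.58984757e-01] [-1.33741491  0.16334687  1.17427457]
tcp block x 0.041055889746635446
```

View pics/both3.png

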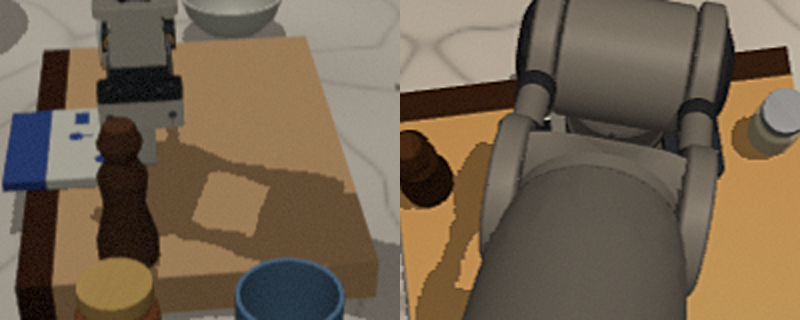

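In the side view the blue part is already about half over the edge, left of the strip at (45,100). The arm hides the tile from the top camera. I'll measure the remaining distance from the side.

```bash
cat > m.py <<'E'
from h import *
def blk(q,c0=(.557,-.0145),a=.158):
    d=np.asarray(q)[:,:2]-c0; return np.c_[d@[np.cos(a),np.sin(a)],d@[-np.sin(a),np.cos(a)]]*1000
def blue(c,ylim=(-80,80),xlim=(60,230)):
    """profile of the blue band (front, line) per block-y bin, at the tile's top plane; subpixel by nothing fancy"""
    hsv=cv2.cvtColor(cv2.GaussianBlur(c['image'],(3,3),0),cv2.COLOR_RGB2HSV)
    v,u=np.mgrid[:480,:640]
    B=blk(onplane(c,np.c_[u.ravel(),v.ravel()],.05)).reshape(480,640,2)
    m=((hsv[...,0]>100)&(hsv[...,0]<130)&(hsv[...,1]>110)&(B[...,0]>xlim[0])&(B[...,0]<xlim[1])&(abs(B[...,1])<90))
    m=cv2.morphologyEx(m.astype(np.uint8),cv2.MORPH_OPEN,np.ones((5,5)))
    k=cv2.connectedComponents(m)[1]; m=k==np.bincount(k[k>0]).argmax()
    r=cv2.minAreaRect(B[m].astype(np.float32)); rows=[]
    for y in range(-70,71,10):
        s=m&(abs(B[...,1]-y)<5)
        if s.sum()>8: rows.append((y,round(float(np.percentile(B[s][:,0],3)),1),round(float(np.percentile(B[s][:,0],97)),1)))
    return r,rows
E
python3 - <<'E'
from m import *
for n in('top0','side0','s3'):
    print(n,blue(dict(np.load(n+'.npz')),xlim=(-20,230)))
E
```

```text
top0 (((29.161724090576172, -11.124462127685547), (117.62122344970703, 37.48677444458008), 79.31616973876953), [(-70, 6.4, 35.8), (-60, 3.0, 38.5), (-50, 4.5, 40.0), (-40, 5.8, 41.2), (-30, 7.0, 43.2), (-20, 10.2, 45.7), (-10, 11.7, 47.1), (0, 12.9, 48.6), (10, 15.6, 51.5), (20, 17.5, 52.8), (30, 18.7, 54.3), (40, 20.0, 55.3), (50, 22.8, 41.4)])
side0 (((30.331531524658203, -2.2875213623046875), (123.69236755371094, 35.534183502197266), 80.0748519897461), [(-60, 6.5, 37.1), (-50, 5.0, 39.4), (-40, 7.4, 40.8), (-30, 8.8, 41.9), (-20, 10.4, 44.0), (-10, 12.7, 44.2), (0, 14.0, 43.7), (10, 15.7, 42.2), (20, 18.1, 42.8), (30, 20.3, 44.5), (40, 21.1, 45.1), (50, 23.0, 45.1), (60, 23.3, 39.0)])
s3 (((151.9324951171875, 17.930694580078125), (36.18699264526367, 129.9230194091797), 0.30148008465766907), [(-50, 136.2, 166.8), (-40, 136.1, 168.1), (-30, 134.9, 168.3), (-20, 134.3, 169.0), (-10, 135.7, 168.4), (0, 135.1, 169.1), (10, 135.6, 168.5), (20, 134.1, 169.3), (30, 135.5, 168.4), (40, 134.9, 169.4), (50, 134.2, 168.5), (60, 135.4, 168.4), (70, 134.9, 168.7)])
```

The tile is square to within 0.3°, and the line is at about x'=132, so 18 mm is left. I'll push 15 mm slowly, then back off and measure with a clear top view.

{"api": "move_arm", "payload": {"motion": [[0.03, 0, 0, 0, 0, 0], [0.06, 0, 0, 0, 0, 0], [0.09, 0, 0, 0, 0, 0], [0.11, 0, 0, 0, 0, 0], [0.13, 0, 0, 0, 0, 0], [0.14, 0, 0, 0, 0, 0], [0.15, 0, 0, 0, 0, 0], [0.15, 0, 0, 0, 0, 0], [0.15, 0, 0, 0, 0, 0]]}}

```text
time: 8.68
tool_pos: [0.6125, -0.0073, 0.0437]
tool_rot: [3.141, -0.0, 0.159]
contact_force: [-2.5, -0.4, 1.8]
opening: 0.092
grip_force: 0.9
```

{"api": "move_arm", "payload": {"motion": [[-0.2, 0, 0, 0, 0, 0], [-0.6, 0, 0, 0, 0, 0], [-1, 0, 0, 0, 0, 0], [-1, 0, -0.5, 0, 0, 0], [-1, 0, -1, 0, 0, 0], [-1, 0, -1, 0, 0, 0], [-1, 0, -1, 0, 0, 0]]}}

```text
time: 9.55
tool_pos: [0.5135, -0.023, 0.1433]
tool_rot: [3.142, -0.0, 0.159]
contact_force: [-0.8, 0.7, -0.6]
opening: 0.0921
grip_force: 0.0
```

```bash
cat > look.py <<'E'
from m import *
import sys
n=sys.argv[1]
o=robot.observe();print(o['tool_pos'],o['tool_rot'])
s=cam('side'); t=cam('top'); np.savez('s%s.npz'%n,**s); np.savez('t%s.npz'%n,**t)
for c in(s,t): print(blue(c))
I=np.hstack([cv2.resize(x['image'][a:a+160,b:b+200,::-1],(400,320),interpolation=cv2.INTER_CUBIC) for x,a,b in((s,170,200),(t,110,230))])
cv2.imwrite('pics/both%s.png'%n,I)
E
python3 look.py 4
```

```text
[ 0.51354372 -0.02303423  0.1433254 ] [ 3.14151101e+00 -3.56426887e-04  1.59015759e-01]
(((166.76512145996094, 17.557579040527344), (36.239501953125, 126.13839721679688), 0.08657652139663696), [(-40, 151.2, 183.7), (-30, 150.5, 183.4), (-20, 150.7, 183.7), (-10, 149.3, 183.6), (0, 150.3, 183.6), (10, 149.8, 183.4), (20, 149.1, 184.3), (30, 150.3, 183.3), (40, 149.6, 184.2), (50, 150.0, 183.2), (60, 150.1, 184.1), (70, 149.4, 183.1)])
(((167.45126342773438, 45.96791076660156), (43.324180603027344, 39.05915069580078), 83.04696655273438), [(20, 176.5, 184.4), (30, 162.8, 185.3), (40, 152.2, 184.2), (50, 148.5, 184.1), (60, 149.7, 184.5), (70, 151.5, 184.2)])
```

View pics/both4.png

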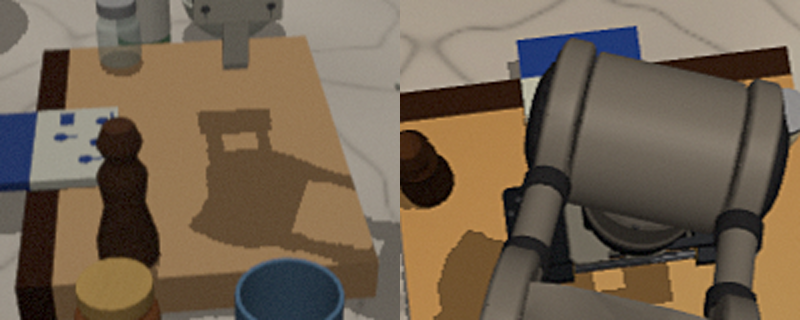

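The blue part is nearly out, but the wrist still hides half of the tile from above. I'll raise and draw back to get a clean measurement.

{"api": "move_arm", "payload": {"motion": [[0, 0, -0.5, 0, 0, 0], [-0.4, 0, -1, 0, 0, 0], [-0.8, 0, -1, 0, 0, 0], [-1, 0, -1, 0, 0, 0], [-1, 0, -1, 0, 0, 0]]}}

```text
time: 10.28
tool_pos: [0.4139, -0.0389, 0.243]
tool_rot: [-3.141, 0.001, 0.158]
contact_force: [-0.2, -0.7, -0.2]
opening: 0.0917
grip_force: 0.0
```

```bash
python3 look.py 5; python3 - <<'E'
from m import *
# block edge check: along block x profile in top view at block y clear of tile, on plane z=.04: walnut/marble transition and front
c=dict(np.load('t5.npz')); g=cv2.cvtColor(c['image'],cv2.COLOR_RGB2GRAY).astype(np.float32)
Ei=np.linalg.inv(c['extrinsics']);F=f(c)
def samp(xb,yb,z,ch):
    a=.158; X=np.stack([.557+(xb*np.cos(a)-yb*np.sin(a))/1e3,-.0145+(xb*np.sin(a)+yb*np.cos(a))/1e3,0*xb+z,0*xb+1],-1)@Ei.T
    return cv2.remap(ch,(c['cx']+F*X[...,0]/-X[...,2]).astype(np.float32),(c['cy']-F*X[...,1]/-X[...,2]).astype(np.float32),cv2.INTER_CUBIC)
x=np.arange(100,205,.5)
def edge(yb,z,ch,lo,hi):
    xs=np.arange(lo,hi,.25); p=samp(xs[None],np.full((1,len(xs)),float(yb)),z,ch)[0]
    d=np.abs(np.gradient(cv2.GaussianBlur(p[None],(0,0),4)[0])); i=d.argmax(); return xs[i]
R=c['image'][...,0].astype(np.float32)
for nm,ys,z,lo,hi in(('maple/walnut ->120',[-120,-100,-85,85,100,120],.04,105,135),('outer ->150',[-120,-100,-85,85,100,120],.04,138,165),('line',range(-50,60,10),.05,130,165),('front',range(-50,60,10),.05,175,200)):
    print(nm,[float(edge(y,z,R,lo,hi)) for y in ys])
E
```

```text
[ 0.41386047 -0.03891988  0.24301664] [-3.14095219e+00  1.36800040e-03  1.58187665e-01]
(((166.6954345703125, 17.440902709960938), (125.90157318115234, 36.458099365234375), 89.91744232177734), [(-40, 151.2, 183.7), (-30, 150.5, 183.4), (-20, 150.7, 183.7), (-10, 149.3, 183.6), (0, 150.3, 183.6), (10, 149.8, 183.4), (20, 149.1, 184.3), (30, 150.3, 183.3), (40, 149.6, 184.2), (50, 148.9, 183.5), (60, 150.1, 184.1), (70, 149.4, 183.1)])
(((166.80856323242188, 8.38455581665039), (117.99240112304688, 37.80584716796875), 89.96746826171875), [(-50, 149.4, 183.7), (-40, 149.4, 184.6), (-30, 148.6, 184.0), (-20, 149.4, 185.0), (-10, 149.1, 184.2), (0, 148.7, 184.3), (10, 149.5, 184.6), (20, 148.9, 184.0), (30, 149.3, 185.0), (40, 149.3, 184.1), (50, 148.8, 184.2), (60, 149.7, 184.5), (70, 151.5, 184.2)])
maple/walnut ->120 [121.25, 120.75, 120.75, 120.5, 120.5, 120.75]
outer ->150 [150.5, 150.75, 150.5, 150.75, 150.75, 150.25]
line [146.25, 146.75, 146.75, 146.75, 146.5, 146.75, 146.75, 147.0, 146.75, 146.5, 146.75]
front [186.75, 186.25, 186.5, 186.25, 186.75, 186.5, 186.25, 186.5, 186.25, 186.25, 186.5]
```

View pics/both5.png

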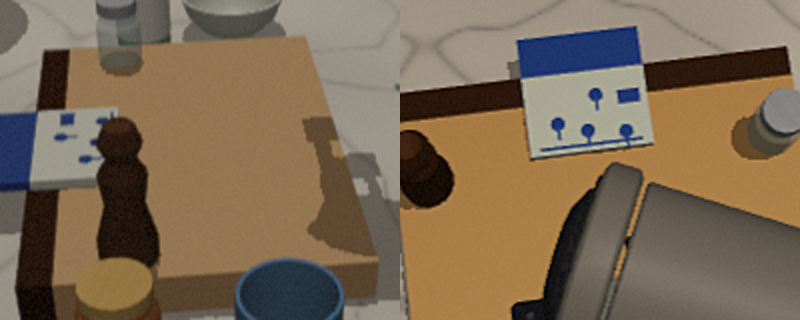

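Measured in the same top image, the outer edge is at 150.6, the line at 146.7 and the front at 186.4, and the tile is square. So 3.9 mm is left. I'll retrace the path and push 3.9 mm beyond the last stop.

{"api": "move_arm", "payload": {"motion": [[0.5, 0, 0, 0, 0, 0], [1, 0, 0.3, 0, 0, 0], [1, 0, 0.7, 0, 0, 0], [1, 0, 1, 0, 0, 0], [1, 0, 1, 0, 0, 0]]}}

```text
time: 11.0
tool_pos: [0.5127, -0.0225, 0.1408]
tool_rot: [-3.139, 0.006, 0.159]
contact_force: [0.1, -0.2, 1.0]
opening: 0.0921
grip_force: 0.0
```

{"api": "move_arm", "payload": {"motion": [[0, 0, 0.4, 0, 0, 0], [0, 0, 0.8, 0, 0, 0], [0, 0, 1, 0, 0, 0], [0, 0, 1, 0, 0, 0], [0, 0, 1, 0, 0, 0], [0.3, 0, 1, 0, 0, 0], [0.6, 0, 1, 0, 0, 0], [0.8, 0, 1, 0, 0, 0], [0.88, 0, 1, 0, 0, 0], [0.93, 0, 1, 0, 0, 0], [0.96, 0, 1, 0, 0, 0]]}}

```text
time: 12.38
tool_pos: [0.6082, -0.008, 0.044]
tool_rot: [3.141, 0.0, 0.159]
contact_force: [-0.2, -0.1, -0.6]
opening: 0.092
grip_force: 0.0
```

{"api": "move_arm", "payload": {"motion": [[0.02, 0, 0, 0, 0, 0], [0.04, 0, 0, 0, 0, 0], [0.05, 0, 0, 0, 0, 0], [0.06, 0, 0, 0, 0, 0], [0.07, 0, 0, 0, 0, 0], [0.075, 0, 0, 0, 0, 0], [0.079, 0, 0, 0, 0, 0], [0.079, 0, 0, 0, 0, 0], [0.079, 0, 0, 0, 0, 0]]}}

```text
time: 13.5
tool_pos: [0.6162, -0.0066, 0.0437]
tool_rot: [3.142, -0.0, 0.159]
contact_force: [-2.3, 0.6, 0.6]
opening: 0.0916
grip_force: 1.1
```

{"api": "move_arm", "payload": {"motion": [[-0.2, 0, 0, 0, 0, 0], [-0.6, 0, 0, 0, 0, 0], [-1, 0, 0, 0, 0, 0], [-1, 0, -0.5, 0, 0, 0], [-1, 0, -1, 0, 0, 0], [-1, 0, -1, 0, 0, 0]]}}

```text
time: 14.25
tool_pos: [0.5206, -0.023, 0.1479]
tool_rot: [3.138, -0.01, 0.159]
contact_force: [-0.1, 0.2, -0.5]
opening: 0.092
grip_force: 0.0
```

{"api": "move_arm", "payload": {"motion": [[0, 0, -0.5, 0, 0, 0], [-0.4, 0, -1, 0, 0, 0], [-0.8, 0, -1, 0, 0, 0], [-1, 0, -1, 0, 0, 0], [-1, 0, -1, 0, 0, 0]]}}

```text
time: 14.88
tool_pos: [0.4181, -0.0384, 0.2433]
tool_rot: [3.142, -0.0, 0.158]
contact_force: [0.1, -0.3, -0.1]
opening: 0.092
grip_force: 0.0
```

```bash
python3 look.py 6; python3 - <<'E'
from m import *
c=dict(np.load('t6.npz'))
Ei=np.linalg.inv(c['extrinsics']);F=f(c);R=c['image'][...,0].astype(np.float32)
def edge(yb,z,lo,hi):
    x=np.arange(lo,hi,.25);a=.158
    X=np.stack([.557+(x*np.cos(a)-yb*np.sin(a))/1e3,-.0145+(x*np.sin(a)+yb*np.cos(a))/1e3,0*x+z,0*x+1],-1)@Ei.T
    p=cv2.remap(R,(c['cx']-F*X[:,0]/X[:,2]).astype(np.float32)[None],(c['cy']+F*X[:,1]/X[:,2]).astype(np.float32)[None],cv2.INTER_CUBIC)
    return x[np.abs(np.gradient(cv2.GaussianBlur(p,(0,0),4)[0])).argmax()]
for nm,ys,z,lo,hi in(('outer',[-120,-100,-85,85,100,120],.04,138,165),('line',range(-50,60,10),.05,135,168),('front',range(-50,60,10),.05,178,204)):
    e=[float(edge(y,z,lo,hi)) for y in ys]; print(nm,np.median(e),np.polyfit(list(ys),e,1)[0],e)
E
```

```text
[ 0.41809672 -0.0383618   0.24334684] [ 3.14157741e+00 -1.96231804e-04  1.58253283e-01]
(((170.63504028320312, 17.8468017578125), (36.512393951416016, 126.18741607666016), 0.4157160222530365), [(-40, 155.2, 187.7), (-30, 154.4, 187.3), (-20, 154.6, 187.4), (-10, 153.2, 186.6), (0, 154.1, 187.4), (10, 153.6, 187.2), (20, 152.9, 188.1), (30, 154.0, 187.1), (40, 153.3, 187.9), (50, 153.8, 187.2), (60, 153.8, 187.7), (70, 152.8, 186.4)])
(((170.59747314453125, 8.494216918945312), (117.74724578857422, 37.77312088012695), 89.92909240722656), [(-50, 152.7, 187.8), (-40, 153.3, 188.8), (-30, 153.0, 187.9), (-20, 152.4, 188.0), (-10, 153.4, 188.3), (0, 152.6, 188.0), (10, 153.3, 188.7), (20, 153.0, 187.9), (30, 152.4, 188.8), (40, 153.4, 188.3), (50, 152.6, 187.9), (60, 153.8, 188.6), (70, 154.5, 186.4)])
outer 150.75 -0.0004743083003950966 [150.5, 150.75, 150.75, 150.75, 150.75, 150.25]
line 150.25 -0.0011363636363639718 [150.5, 150.5, 150.25, 150.25, 150.5, 150.25, 150.5, 150.25, 150.25, 150.5, 150.25]
front 190.25 0.0009090909090909606 [190.25, 190.25, 190.25, 190.25, 190.0, 190.0, 190.0, 190.25, 190.5, 190.0, 190.5]
```

View pics/both6.png

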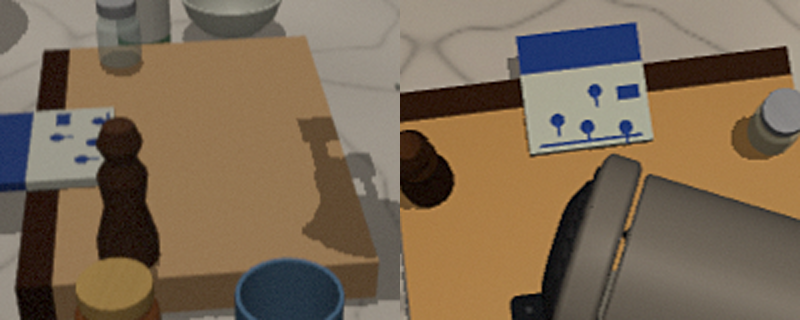

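The line is within about 0.5 mm of the edge and square to it within 0.1°. The mill and salt jar haven't moved, and the hand is clear.

```bash
python3 -c "
from cell import robot
print(robot.hand_in())"
```

```text
the job is handed in; nothing more can be done
None
```

The job is handed in: the tile's blue third sticks out past the block's dark edge, with the blue-white line measured about 0.5 mm from the edge and square to it within 0.1°, nothing else on the block moved, and the hand is clear.

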